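# Release the hanging rail from its clamps, one of them left-hand threaded

### The job

Unscrew both clamps on the plywood jig, about a quarter turn or a little more each, so that their noses are well out of the rail's holes: one clamp has a left-hand thread, and nothing shows which, so try a lever gently both ways and back off as soon as it stiffens, never overtightening it. Then slide the freed dark wooden rail, flat on the base and without lifting it, forward to lie flush against the ledge along the front of the base. Leave the levers loosened and do not disturb the erasers, ink bottle and glue stick around the jig.

Things in the scene. Friction and masses are not known exactly. Their poses are not given: they have to be found in the camera images.
- jig_base: fixed plywood board, 360 mm long (y), x from -70 to +80 mm, 12 mm thick; origin on the table under it, z up, -x is its front edge, toward the robot. Along that edge runs a light wooden ledge 10 mm high above the top face, inner face at x = -60 mm. At the start rail and screw axes are at x = +20 mm, the screws at y = +140 and -140 mm
- rail: loose dark wooden bar 36 (x) by 330 (y) by 16 mm, 0.25 kg, with a 14 mm hole 140 mm either side of its middle in which the noses stand; origin at the middle of its underside, which lies on the base, 12 mm over the table. Behind its middle the base is free between the posts (230 mm), so it can be hooked there; against the ledge its origin is at x = -42 mm of the base
- clamp_a: one of two fixed dark steel overarm screw clamps, alike but for thread hand, one near each end of the rail (either may be left). Origin: on the vertical screw axis at the jig's top face; +x to its post, 37 to 64 mm off. Arm 20 mm wide, 38 to 51 mm up, ends in a boss (26 mm wide, to 56 mm) on the axis. Nose 8 mm wide goes 5 mm into the rail's hole when tight; 20 mm pad on the rail. Lever hub 22 mm wide, 63 to 83 mm up
- clamp_b: one of two fixed dark steel overarm screw clamps, alike but for thread hand, one near each end of the rail (either may be left). Origin: on the vertical screw axis at the jig's top face; +x to its post, 37 to 64 mm off. Arm 20 mm wide, 38 to 51 mm up, ends in a boss (26 mm wide, to 56 mm) on the axis. Nose 8 mm wide goes 5 mm into the rail's hole when tight; 20 mm pad on the rail. Lever hub 22 mm wide, 63 to 83 mm up
- handle_a (a joint): lever angle, rad: grows as the clamp loosens, by either hand; starts at 0 to 0.15, ends at 2.4. Loosening: friction 0.1 N m, stays where left. Below 0 it is tight: a stiff spring (5 N m per rad) that springs nearly back to 0; beyond -0.25 it is overtightened. Screw and lever rise 4 mm per rad. If loosening is clockwise or anticlockwise from above cannot be seen; opposite to clamp_b
- handle_b (a joint): lever angle, rad: grows as the clamp loosens, by either hand; starts at 0 to 0.15, ends at 2.4. Loosening: friction 0.1 N m, stays where left. Below 0 it is tight: a stiff spring (5 N m per rad) that springs nearly back to 0; beyond -0.25 it is overtightened. Screw and lever rise 4 mm per rad. If loosening is clockwise or anticlockwise from above cannot be seen; opposite to clamp_a
- handle_a_ball (a point): centre of the black 20 mm ball on the end of clamp_a's lever, 62 mm from the screw axis, 75 mm above the jig's top face when tight. The lever is a level 10 mm steel rod from hub to ball at this height. At the start it points to the clamp's -x, away from the post; it can be swept 2 rad from there either way; only rail and base lie below it
- handle_b_ball (a point): centre of the black 20 mm ball on the end of clamp_b's lever, 62 mm from the screw axis, 75 mm above the jig's top face when tight. The lever is a level 10 mm steel rod from hub to ball at this height. At the start it points to the clamp's -x, away from the post; it can be swept 2 rad from there either way; only rail and base lie below it
- eraser: small plastic eraser in a card sleeve, 19 x 53 x 12 mm, on the table in front of the jig; to be left alone; origin at its underside
- kneaded_eraser: grey lump of kneaded eraser, 30 x 38 x 17 mm, behind the jig; to be left alone; origin at its underside
- ink_viridian: round ink bottle with black cap, 45 mm across, 70 mm high, behind the jig; to be left alone; origin at its underside
- glue_stick: glue stick standing upright, 27 mm across, 92 mm high, beyond one end of the jig; to be left alone; origin at its underside

How it is judged:
By the outcome, as a careful person would: the job done as asked, in the order asked, and still so for the second after the job is handed in, with the robot touching nothing.
It also fails if it takes over 64 s, if anything falls off the work surface, if the arm or the gripper's body presses on something with over 40 N, if the wrist force passes 120 N, or if a joint passes its speed limit or range.

### The arm

A 6-joint arm with a two-finger parallel gripper is mounted at the origin on a cart in front of the work surface, level with it; the furniture and walls round the work are solid. World frame = base frame: x ahead of the robot, y to its left, z up, the work surface at z = 0. Lengths are in m, angles in rad, forces in N, time in s.
With the tool pointing down it reaches from about 0.275 to 1 m from the base axis. Payload 8.4 kg.
Tool frame: the origin (TCP) lies between the finger pads; the fingertips stand 19 mm ahead of it and the grasp point (between the pads) is the TCP (manip.finger_overhang is the distance from the TCP to the fingertips, in m); z points along the fingers, y is the direction in which the jaws open and shut (so a half turn about z gives the same grasp; the last joint's range is limited). The gripper opens to 85 mm and grips with 20 to 120 N. Pads are 22 mm wide; open, the fingers measure 114 mm over their backs; the gripper's body (76 mm by 85 mm) begins 54 mm behind the grasp point. The pads swing forward as they close: fully open they stand 13 mm farther back than shut.
Start: joints at [1.144, 0.353, 1.633, -0, 1.155, -0.002], TCP at [0.258, 0.569, 0.25] pointing down, gripper open.
Joint ranges: [-2.63, 2.63], [-0.92, 2.1], [0.06, 2.66], [-1.3, 4.44], [0, 2.69], [-3.02, 3.02]. Speed limits (rad/s): [2.22, 2.22, 2.79, 3.14, 3.14, 3.14].

### API

Orientations are given as a rotation vector (axis times angle).
In Python, from rig import manip gives the robot as it stands.
- The arm moves only by the tool carry_out, never from a script. Its argument "steps" is a list of rows, each a list of 4 numbers: the shift along the tool's x, y, z in m, then the turn about the tool's z in rad. In form: [[tx, ty, tz, yaw], ...]. A call has 1 to 20 rows; each row shifts and turns the commanded pose from where the row before left it, along the tool's axes as they then stand; what a row does not reach is not made up. A row lasts 1/10 s, in which the tool goes at most 50 mm and 8.59 degrees, less where a joint would pass 70% of its speed; a pose out of reach is approached as far as the arm can. A call is refused whole if a number of a shift passes 0.05 or a number of a turn 0.15, either way. A call with a gripper value outside its range is refused whole. "fingers" is the opening, from -1 (shut) to 1 (fully open), set as the call begins (left out, the last holds). The fingers move at their own pace and stop on an object; "squeeze" is the grip in N (left out, the last holds). Time passes only in rows, so rows that do not move let the fingers close. It gives the time, the measured TCP pose, the force and the opening at its end, in the units of the state.
- manip.get_obs(): the state, without advancing time (a new reading comes with each control period).
- manip.get_image(name): name is "scene" or "top" or "wrist"; returns the picture (384x512x3 uint8, red, green, blue); there is no depth.
- manip.camera_model(name): a dict with "mtx" (3x3 intrinsics, pixels), "rvec" (rotation vector, rad) and "tvec" (3), from world to camera coordinates, as OpenCV has them. Camera axes: x right, y down, z forward; pixel columns grow to the right and rows downward; lengths in m; the calibration is good to about 2 mm. A picture is of the moment at which its call begins: read the wrist's pose just before it. camera_model takes no time and is no camera call; for the wrist camera it gives the pose at the moment of the call.
- manip.sign_off(): hands the job in, once; it reports no verdict.
The state is a dict: "clock": time; "joints": joint angles; "qd": joint speeds; "joint_efforts": joint torques, N m; "ee_pos": TCP position; "eef_rot": TCP orientation; "ft_force": force on the tool from outside, world axes, zero at the start; "wrist_torque": the same for the moment, N m; "finger_gap": finger opening in m.
Only numpy, scipy, OpenCV 4.12 (cv2) and the standard library are available. Lean on these libraries where they do the work, as an engineer would, in place of code of your own. Each camera call takes 0.05 s, during which the arm holds its last target.

## Working session

There is one attempt and no reset: what is moved stays moved. The work goes in short steps, Python scripts to look and compute and a tool call to move; the robot and the scene stay as the last step left them, time stands still between calls to the robot, and variables do not carry over. Pictures are saved under pics/ and viewed, and the job is handed in when it is done.

Besides the shell and the picture viewer there is one more tool, called after "Emit:" as name([rows], argument=value, ...), one row to a line, values as JSON. carry_out: Moves the arm, as the interface text tells. Its arguments: {"type":"object","properties":{"steps":{"type":"array","items":{"type":"array","items":{"type":"number"}}},"fingers":{"type":"number"},"squeeze":{"type":"number"}},"required":["steps"]}

```bash
mkdir -p pics; ls
python3 - <<'E'
from rig import manip
import cv2
o=manip.get_obs()
for k,v in o.items(): print(k,v)
for n in ["scene","top","wrist"]:
    im=manip.get_image(n); cv2.imwrite(f"pics/{n}0.png",im[:,:,::-1])
    m=manip.camera_model(n); print(n,m)
E
```

```text
pics
clock 0.0
joints [ 1.14361978e+00  3.53628643e-01  1.63417132e+00 -2.28870577e-05
  1.15517530e+00 -2.41804694e-03]
qd [-1.09688776e-04  1.04300924e-03 -2.48619186e-04 -2.69350154e-03
 -7.20432602e-04  9.15235838e-06]
joint_efforts [ 2.22504059e-03 -6.05235100e+01 -3.42072093e+01  9.37072696e-05
  8.99465871e-03  4.67767427e-05]
ee_pos [0.25738784 0.56903312 0.24955792]
eef_rot [-6.62132484e-01 -3.07074215e+00  2.12871581e-03]
ft_force [-0.4936069   0.12133565  0.0757253 ]
wrist_torque [-0.00590103  0.00144632 -0.02093443]
finger_gap 0.08546958367041173
scene {'mtx': array([[452.67498513,   0.        , 260.19303661],
       [  0.        , 452.67498513, 197.03864242],
       [  0.        ,   0.        ,   1.        ]]), 'rvec': array([ 1.03435429, -2.15948112,  1.27790071]), 'tvec': array([0.42067258, 0.24939469, 0.6100526 ])}
top {'mtx': array([[440.92565649,   0.        , 257.0094308 ],
       [  0.        , 440.92565649, 190.0505281 ],
       [  0.        ,   0.        ,   1.        ]]), 'rvec': array([ 2.13002814, -2.07971584,  0.17348094]), 'tvec': array([0.08623007, 0.56104434, 0.8029604 ])}
wrist {'mtx': array([[293.51555735,   0.        , 257.43454577],
       [  0.        , 293.51555735, 187.70614914],
       [  0.        ,   0.        ,   1.        ]]), 'rvec': array([-2.39971489, -1.54943898, -0.25310998]), 'tvec': array([-0.62486395, -0.04292669,  0.38101057])}
```

View pics/scene0.png

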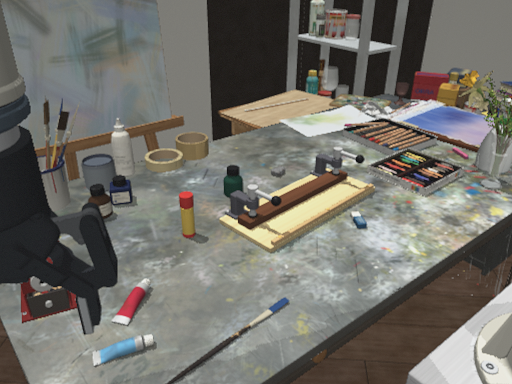

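View pics/top0.png

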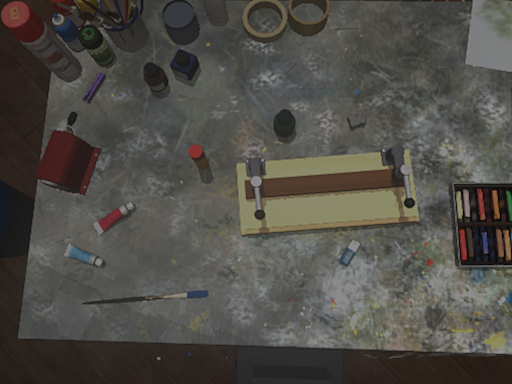

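View pics/wrist0.png

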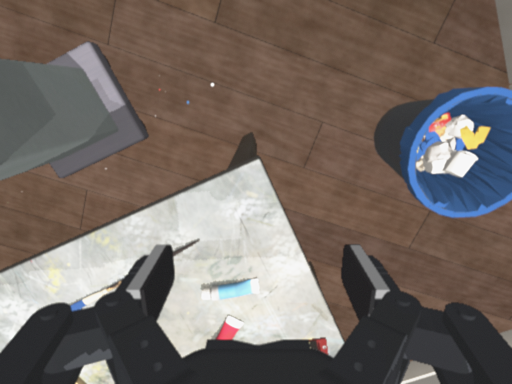

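The scene and top views show the jig with its board corners at about (238,163), (410,151), (418,220) and (241,235) in the top view. The balls are at (260,214) and (409,203), both levers point to the front, and the eraser is at (349,252). I'll measure these next.

```bash
cat > h.py <<'E'
import numpy as np, cv2
from rig import manip
def cam(n):
    m=manip.camera_model(n); R=cv2.Rodrigues(np.array(m['rvec']))[0]; return m['mtx'],R,np.array(m['tvec'])
def ray(c,uv):
    K,R,t=c; d=R.T@np.linalg.inv(K)@np.array([uv[0],uv[1],1.]); return -R.T@t, d/np.linalg.norm(d)
def plane(c,uv,z):
    o,d=ray(c,uv); return o+d*(z-o[2])/d[2]
def tri(c1,u1,c2,u2):
    o1,d1=ray(c1,u1);o2,d2=ray(c2,u2)
    A=np.stack([d1,-d2],1); s=np.linalg.lstsq(A,o2-o1,rcond=None)[0]
    p=o1+s[0]*d1;q=o2+s[1]*d2; return (p+q)/2,np.linalg.norm(p-q)
def proj(c,p):
    K,R,t=c; x=K@(R@np.asarray(p)+t); return x[:2]/x[2]
E
python3 - <<'E'
from h import *
im=cv2.imread('pics/top0.png'); hsv=cv2.cvtColor(im,cv2.COLOR_BGR2HSV)
print(hsv[200,320],hsv[185,320],hsv[225,320],hsv[170,320],hsv[228:236,320].tolist())
m=((hsv[:,:,0]>18)&(hsv[:,:,0]<36)&(hsv[:,:,1]>70)&(hsv[:,:,2]>90)).astype(np.uint8)*255
m[:,:225]=0;m[:,435:]=0;m[:140]=0;m[245:]=0
cv2.imwrite('pics/m0.png',m)
big=cv2.resize(im[130:260,220:440],None,fx=3.6,fy=3.6,interpolation=cv2.INTER_CUBIC); cv2.imwrite('pics/topc.png',cv2.convertScaleAbs(big,alpha=1.5))
s=cv2.imread('pics/scene0.png');cv2.imwrite('pics/scc.png',cv2.resize(s[140:250,210:390],None,fx=4.4,fy=4.4,interpolation=cv2.INTER_CUBIC))
c=cam('top'); print('cam',-c[1].T@c[2])
cs=cv2.findContours(m,cv2.RETR_EXTERNAL,cv2.CHAIN_APPROX_SIMPLE)[0]
h=cv2.convexHull(np.vstack([k for k in cs if cv2.contourArea(k)>50]))
P=np.array([plane(c,p[0],0.014)[:2] for p in h],np.float32)
r=cv2.minAreaRect(P);print(r);print(cv2.boxPoints(r))
for b in [(260,214),(409,203)]: print(plane(c,b,.087))
# rail mid
E
```

```text
[ 28  58 140] [ 12 115  80] [ 22  91 140] [ 29  59 138] [[17, 101, 98], [22, 46, 61], [33, 30, 76], [30, 26, 80], [30, 26, 77], [32, 35, 95], [32, 34, 112], [35, 31, 108]]
cam [0.39264623 0.07136329 0.89871464]
((0.5666845440864563, -0.029093623161315918), (0.14685849845409393, 0.33646678924560547), 6.066918849945068)
[[ 0.47588596  0.13043678]
 [ 0.5114472  -0.20414549]
 [ 0.6574831  -0.18862402]
 [ 0.6219219   0.14595824]]
[0.50754685 0.09181815 0.087     ]
[ 0.53428613 -0.18304924  0.087     ]
```

View pics/topc.png

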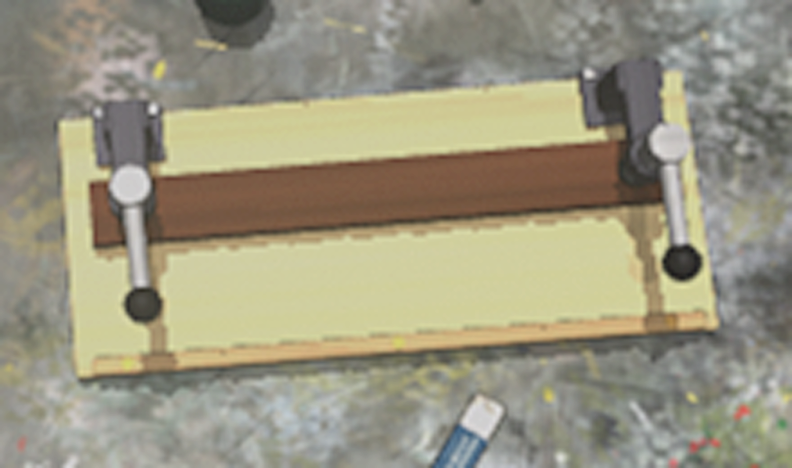

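View pics/scc.png

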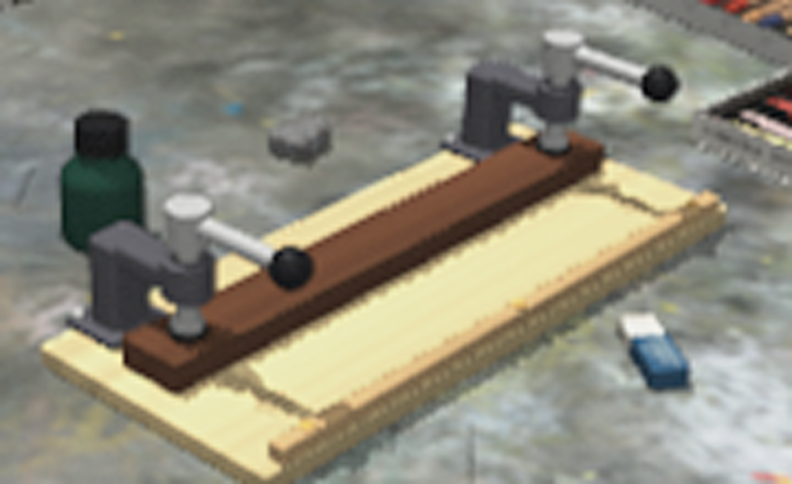

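The crops are clear. The left clamp (+y side, A) has its ball at top crop (142,304) and scene crop (292,268). The right clamp (B) has its ball at (682,262) and (660,84). Next I'll triangulate.

Run:
```python
from h import *
T=cam('top');S=cam('scene')
t=lambda u,v:(u/3.6+220-.36,v/3.6+130-.36)
s=lambda u,v:(u/4.4+210-.39,v/4.4+140-.39)
pairs={'ballL':((142,304),(292,268)),'ballR':((682,262),(660,84)),'hubL':((132,184),(187,207)),'hubR':((670,141),(562,40)),
'backL':((58,122),(42,348)),'railFLtop':((96,246),(175,382)),'railBLtop':((90,183),(124,343))}
Pw={}
for k,(a,b) in pairs.items():
    p,e=tri(T,t(*a),S,s(*b)); Pw[k]=p; print(k,p.round(4),round(e,4))
bl=plane(T,t(58,122),.012);br=plane(T,t(680,72),.012)
print('back edge',bl,br,np.linalg.norm(bl-br))
fl=plane(T,t(80,378),.0);fr=plane(T,t(717,328),0);print('front',fl,fr,np.linalg.norm(fl-fr))
d=br-bl;print('ang',np.degrees(np.arctan2(d[0],-d[1])))
d=Pw['hubR']-Pw['hubL'];print('hub ang',np.degrees(np.arctan2(d[0],-d[1])),np.linalg.norm(d))
d=Pw['ballR']-Pw['ballL'];print('ball',np.linalg.norm(d))
print('eraser',plane(T,t(490,403),.012))
```

```text
ballL [0.5068 0.093  0.0872] 0.0014
ballR [ 0.5349 -0.1835  0.0874] 0.0011
hubL [0.5693 0.1002 0.093 ] 0.0001
hubR [ 0.5978 -0.1781  0.0921] 0.0004
backL [0.6225 0.1463 0.0106] 0.0018
railFLtop [0.5495 0.1223 0.0187] 0.0003
railBLtop [0.5841 0.126  0.0242] 0.001
back edge [0.62279086 0.1467902  0.012     ] [ 0.65931181 -0.21002424  0.012     ] 0.35867857953013205
front [0.47657498 0.12993021 0.        ] [ 0.51335168 -0.22857887  0.        ] 0.36039046004323544
ang 5.844031884162348
hub ang 5.850798276909104 0.27978096037004685
ball 0.2779180104773708
eraser [ 0.46708598 -0.09841913  0.012     ]
```

Triangulation agrees with the text: ball height is 0.087 m, the hubs are 279.8 mm apart, and the jig yaw is 5.85°. The plan is to straddle each ball with the fingers and sweep it. I'll write a row planner first.

```bash
cat >> h.py <<'E'
PSI=np.radians(5.85); EX=np.array([np.cos(PSI),np.sin(PSI),0]); EY=np.array([-np.sin(PSI),np.cos(PSI),0])
O=np.array([.5635,-.0408,0])
def b2w(x,y,z): return O+EX*x+EY*y+np.array([0,0,z])
def w2b(p): d=np.asarray(p)-O; return np.array([d@EX,d@EY,d[2]])
def state():
    o=manip.get_obs(); R=cv2.Rodrigues(np.array(o['eef_rot']))[0]; return o,np.array(o['ee_pos']),R
def show():
    o,p,R=state(); print('t',round(o['clock'],2),'world',p.round(4),'base',w2b(p).round(4),'ty ang base deg',np.degrees(np.arctan2(R[1,1],R[0,1])-PSI).round(2),'tilt',(R[:2,2]).round(4),'j',np.round(o['joints'],3),'F',np.round(o['ft_force'],2),'gap',round(o['finger_gap'],4))
def rows(path,R=None,p=None):
    """path: list of (xyz, tyangle_world or None); returns rounded rows, straight-down tool"""
    o,p0,R0=state(); p=p0 if p is None else p
    a=np.arctan2(R0[1,1],R0[0,1]); out=[]
    for q,b in path:
        ty=np.array([np.cos(a),np.sin(a),0]); tz=np.array([0,0,-1.]); tx=np.cross(ty,tz)
        d=np.asarray(q)-p; r=[round(float(v),4) for v in (d@tx,d@ty,d@tz)]
        da=0 if b is None else (b-a+np.pi)%(2*np.pi)-np.pi
        w=round(float(-da),3); out.append(r+[w]); p=p+tx*r[0]+ty*r[1]+tz*r[2]; a=a-w
    return out
E
python3 - <<'E'
from h import *
show()
o,p,R=state()
a0=np.arctan2(R[1,1],R[0,1]); a1=np.pi/2+PSI
q=b2w(-.042,.14,.15)
N=16
print(rows([(p+(q-p)*(i+1)/N,a0+(a1-a0)*(i+1)/N) for i in range(N)]))
print('bottle',w2b(plane(cam('top'),(284,115),.07)))
E
```

```text
t 0.15 world [0.2575 0.5691 0.2498] base [-0.2423  0.638   0.2498] ty ang base deg 59.81 tilt [-0.0004 -0.0009] j [ 1.144  0.353  1.634 -0.     1.155 -0.002] F [ 0.24  0.11 -0.63] gap 0.0855
[[-0.0265, -0.0206, 0.0062, -0.033], [-0.0257, -0.0215, 0.0063, -0.033], [-0.0251, -0.0223, 0.0062, -0.033], [-0.0243, -0.0231, 0.0062, -0.033], [-0.0235, -0.0239, 0.0063, -0.033], [-0.0228, -0.0247, 0.0062, -0.033], [-0.0219, -0.0254, 0.0062, -0.033], [-0.021, -0.0261, 0.0063, -0.032], [-0.0202, -0.0268, 0.0062, -0.033], [-0.0193, -0.0274, 0.0062, -0.033], [-0.0184, -0.0281, 0.0063, -0.033], [-0.0175, -0.0286, 0.0062, -0.033], [-0.0165, -0.0292, 0.0062, -0.033], [-0.0155, -0.0298, 0.0063, -0.033], [-0.0145, -0.0302, 0.0062, -0.033], [-0.0136, -0.0307, 0.0063, -0.033]]
bottle [0.15363408 0.0752741  0.07      ]
```

Emit:
carry_out([
  [-0.0265, -0.0206, 0.006, -0.033],
  [-0.0257, -0.0215, 0.006, -0.033],
  [-0.0251, -0.0223, 0.006, -0.033],
  [-0.0243, -0.0231, 0.006, -0.033],
  [-0.0235, -0.0239, 0.006, -0.033],
  [-0.0228, -0.0247, 0.006, -0.033],
  [-0.0219, -0.0254, 0.006, -0.033],
  [-0.021, -0.0261, 0.006, -0.033],
  [-0.0202, -0.0268, 0.006, -0.033],
  [-0.0193, -0.0274, 0.006, -0.033],
  [-0.0184, -0.0281, 0.006, -0.033],
  [-0.0175, -0.0286, 0.006, -0.033],
  [-0.0165, -0.0292, 0.006, -0.033],
  [-0.0155, -0.0298, 0.006, -0.033],
  [-0.0145, -0.0302, 0.006, -0.033],
  [-0.0136, -0.0307, 0.006, -0.033],
  [0, 0, 0, 0],
], fingers=-0.2)

```text
clock: 1.85
ee_pos: [0.509, 0.0918, 0.1536]
eef_rot: [0.16, -3.137, 0.001]
ft_force: [0.1, 0.4, -0.2]
finger_gap: 0.034
```

Run:
```python
from h import *
show(); c=cam('wrist')
im=manip.get_image('wrist'); cv2.imwrite("pics/w1.png",im[:,:,::-1])
print(proj(c,b2w(-.042,.14,.087)),proj(c,b2w(.02,.14,.093)))
q=b2w(-.042,.14,.15); q2=b2w(-.042,.14,.088)
print(rows([(q,np.pi/2+PSI),(q2,None)]))
```

```text
t 1.85 world [0.509  0.0918 0.1536] base [-0.0407  0.1375  0.1536] ty ang base deg 89.97 tilt [-0.0002 -0.0008] j [ 1.760e-01  3.070e-01  1.949e+00 -1.000e-03  8.860e-01 -1.496e+00] F [ 0.12  0.44 -0.16] gap 0.034
[261.06271715 208.89041568] [260.82323229 288.2884383 ]
[[0.0006, 0.0012, 0.0037, -0.002], [0.0, -0.0, 0.062, 0.0]]
```

View pics/w1.png

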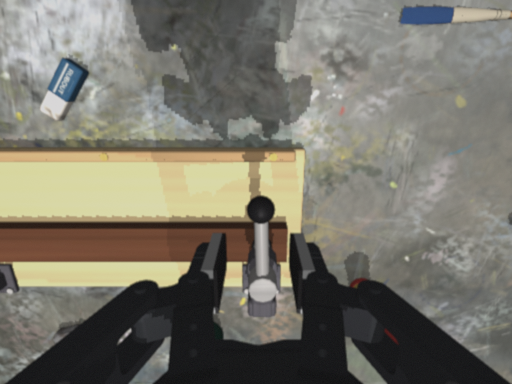

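The ball is at (261,209) and the hub at (262,289) in the wrist view, within a pixel or so of the prediction. Now I'll descend to straddle the ball.

Emit:
carry_out([
  [0.0006, 0.0012, 0.02, 0],
  [0, 0, 0.024, 0],
  [0, 0, 0.02, 0],
  [0, 0, 0, 0],
  [0, 0, 0, 0],
], fingers=-0.25)

```text
clock: 2.4
ee_pos: [0.5068, 0.0963, 0.0905]
eef_rot: [0.163, -3.137, 0.0]
ft_force: [-0.3, 0.2, -0.0]
finger_gap: 0.0321
```

Run:
```python
from h import *
show(); im=manip.get_image('wrist'); cv2.imwrite("pics/w2.png",im[:,:,::-1])
```

```text
t 2.4 world [0.5068 0.0963 0.0905] base [-0.0425  0.1422  0.0905] ty ang base deg 90.09 tilt [-0.0008 -0.0001] j [ 0.185  0.403  1.991  0.     0.748 -1.49 ] F [-0.27  0.17 -0.01] gap 0.0321
```

View pics/w2.png

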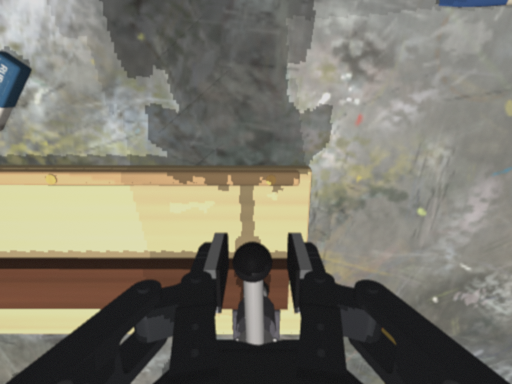

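The ball sits between the pads at (252,262). I'll probe gently toward +y first.

Emit:
carry_out([
  [0, 0.002, 0, 0],
  [0, 0.002, 0, 0],
  [0, 0.002, 0, 0],
  [0, 0, 0, 0],
])

```text
clock: 2.85
ee_pos: [0.5067, 0.1019, 0.0907]
eef_rot: [-0.162, 3.137, -0.0]
ft_force: [0.1, -1.9, 0.3]
finger_gap: 0.0321
```

Emit:
carry_out([
  [0, 0.002, 0, 0],
  [0, 0.001, 0, 0],
  [0, 0, 0, 0],
])

```text
clock: 3.15
ee_pos: [0.5062, 0.1042, 0.0904]
eef_rot: [0.163, -3.137, 0.002]
ft_force: [0.2, -7.6, 4.0]
finger_gap: 0.0324
```

It stiffens to 7.6 N toward +y, so I'll back off and try toward -y.

Emit:
carry_out([
  [0, -0.006, 0, 0],
  [0, -0.006, 0, 0],
  [0, -0.004, 0, 0],
  [0, -0.002, 0, 0],
  [0, 0, 0, 0],
])

```text
clock: 3.65
ee_pos: [0.5079, 0.0866, 0.0902]
eef_rot: [0.161, -3.137, -0.0]
ft_force: [-0.8, 1.0, 1.0]
finger_gap: 0.0318
```

Emit:
carry_out([
  [0, -0.002, 0, 0],
  [0, -0.002, 0, 0],
  [0, 0, 0, 0],
])

```text
clock: 3.95
ee_pos: [0.5084, 0.0827, 0.0903]
eef_rot: [0.162, -3.137, 0.0]
ft_force: [-1.2, 1.6, 0.7]
finger_gap: 0.032
```

Emit:
carry_out([
  [0, -0.002, 0, 0],
  [0, -0.002, 0, 0],
  [0, 0, 0, 0],
])

```text
clock: 4.25
ee_pos: [0.5089, 0.0787, 0.0903]
eef_rot: [-0.162, 3.137, -0.0]
ft_force: [-0.4, 1.7, 1.6]
finger_gap: 0.032
```

The force stays steady at about 1.6 N, so clamp A loosens toward -y (anticlockwise, inward). I'll plan the sweep.

Run:
```python
from h import *
show(); o,p,R=state()
def sweep(ys,sgn,phis,ratio,off,z0,dz):
    path=[]
    for i,f in enumerate(phis):
        ball=b2w(.02-.062*np.cos(f),ys-sgn*.062*np.sin(f),z0+dz*i)
        a=np.pi/2+PSI+sgn*ratio*f
        ty=np.array([np.cos(a),np.sin(a),0])
        path.append((ball-sgn*off*ty,a))
    return path
r=rows(sweep(.14,1,np.linspace(.2,1.85,36),.74,.006,.0902,.00018))
print(r[:18]);print(r[18:])
```

```text
t 4.25 world [0.5089 0.0787 0.0903] base [-0.0421  0.1244  0.0903] ty ang base deg 90.06 tilt [ 0. -0.] j [ 0.15   0.402  1.993 -0.     0.746 -1.523] F [-0.39  1.74  1.62] gap 0.032
[[-0.0022, -0.0026, 0.0001, -0.147], [-0.0005, -0.003, -0.0002, -0.035], [-0.0004, -0.0029, -0.0002, -0.035], [-0.0005, -0.0029, -0.0001, -0.035], [-0.0006, -0.0029, -0.0002, -0.035], [-0.0005, -0.0029, -0.0002, -0.034], [-0.0007, -0.0029, -0.0002, -0.035], [-0.0006, -0.0029, -0.0002, -0.035], [-0.0007, -0.0028, -0.0001, -0.035], [-0.0007, -0.0029, -0.0002, -0.035], [-0.0007, -0.0029, -0.0002, -0.035], [-0.0008, -0.0028, -0.0002, -0.035], [-0.0008, -0.0029, -0.0002, -0.035], [-0.0009, -0.0028, -0.0001, -0.035], [-0.0009, -0.0029, -0.0002, -0.034], [-0.0009, -0.0028, -0.0002, -0.035], [-0.001, -0.0028, -0.0002, -0.035], [-0.001, -0.0028, -0.0002, -0.035]]
[[-0.001, -0.0028, -0.0001, -0.035], [-0.0011, -0.0028, -0.0002, -0.035], [-0.001, -0.0028, -0.0002, -0.035], [-0.0012, -0.0028, -0.0002, -0.035], [-0.0011, -0.0027, -0.0002, -0.035], [-0.0012, -0.0028, -0.0001, -0.034], [-0.0013, -0.0027, -0.0002, -0.035], [-0.0012, -0.0027, -0.0002, -0.035], [-0.0013, -0.0028, -0.0002, -0.035], [-0.0014, -0.0027, -0.0002, -0.035], [-0.0013, -0.0026, -0.0001, -0.035], [-0.0014, -0.0027, -0.0002, -0.035], [-0.0015, -0.0027, -0.0002, -0.035], [-0.0014, -0.0026, -0.0002, -0.034], [-0.0015, -0.0026, -0.0002, -0.035], [-0.0015, -0.0026, -0.0001, -0.035], [-0.0016, -0.0026, -0.0002, -0.035], [-0.0016, -0.0026, -0.0002, -0.035]]
```

Emit:
carry_out([
  [-0.0011, -0.0013, 0, -0.07],
  [-0.0011, -0.0013, 0, -0.077],
  [-0.0005, -0.003, -0.0002, -0.035],
  [-0.0005, -0.003, -0.0002, -0.035],
  [-0.0005, -0.0029, -0.0002, -0.035],
  [-0.0005, -0.0029, -0.0002, -0.035],
  [-0.0006, -0.0029, -0.0002, -0.035],
  [-0.0006, -0.0029, -0.0002, -0.035],
  [-0.0006, -0.0029, -0.0002, -0.035],
  [-0.0007, -0.0029, -0.0002, -0.035],
  [-0.0007, -0.0029, -0.0002, -0.035],
  [-0.0007, -0.0029, -0.0002, -0.035],
  [-0.0008, -0.0029, -0.0002, -0.035],
  [-0.0008, -0.0028, -0.0002, -0.035],
  [-0.0009, -0.0028, -0.0002, -0.035],
  [-0.0009, -0.0028, -0.0002, -0.035],
  [-0.001, -0.0028, -0.0002, -0.035],
  [-0.001, -0.0028, -0.0002, -0.035],
  [-0.001, -0.0028, -0.0002, -0.035],
])

```text
clock: 6.15
ee_pos: [0.5454, 0.0412, 0.0934]
eef_rot: [1.29, -2.863, -0.0]
ft_force: [-2.1, 0.2, 0.5]
finger_gap: 0.0318
```

Run:
```python
from h import *
show(); im=manip.get_image('wrist'); cv2.imwrite("pics/w3.png",im[:,:,::-1])
```

```text
t 6.15 world [0.5454 0.0412 0.0934] base [-0.0097  0.0834  0.0934] ty ang base deg 132.66 tilt [-0.0012 -0.0004] j [ 0.073  0.436  1.922 -0.     0.784 -2.344] F [-2.15  0.16  0.53] gap 0.0318
```

View pics/w3.png

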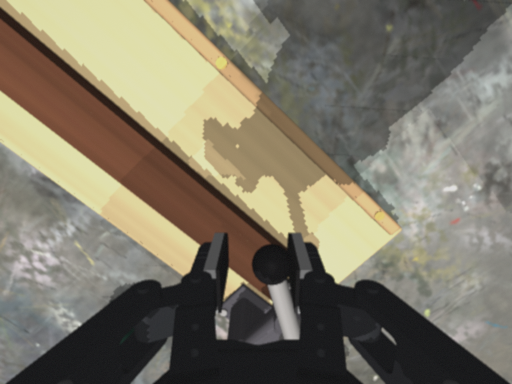

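The lever follows: the ball is at (270,264) against the right pad and the force is only 2 N. I'll continue the sweep.

Emit:
carry_out([
  [-0.001, -0.0028, -0.0002, -0.035],
  [-0.0011, -0.0028, -0.0002, -0.035],
  [-0.0011, -0.0028, -0.0002, -0.035],
  [-0.0011, -0.0028, -0.0002, -0.035],
  [-0.0012, -0.0027, -0.0002, -0.035],
  [-0.0012, -0.0027, -0.0002, -0.035],
  [-0.0012, -0.0027, -0.0002, -0.035],
  [-0.0013, -0.0027, -0.0002, -0.035],
  [-0.0013, -0.0027, -0.0002, -0.035],
  [-0.0013, -0.0027, -0.0002, -0.035],
  [-0.0014, -0.0027, -0.0002, -0.035],
  [-0.0014, -0.0027, -0.0002, -0.035],
  [-0.0014, -0.0027, -0.0002, -0.035],
  [-0.0015, -0.0026, -0.0002, -0.035],
  [-0.0015, -0.0026, -0.0002, -0.035],
  [-0.0015, -0.0026, -0.0002, -0.035],
  [-0.0016, -0.0026, -0.0002, -0.035],
  [-0.0016, -0.0026, 0, -0.035],
  [0, 0, 0, 0],
])

```text
clock: 8.1
ee_pos: [0.5983, 0.0426, 0.0969]
eef_rot: [2.112, -2.324, 0.0]
ft_force: [-1.9, -1.2, 1.4]
finger_gap: 0.0323
```

Run:
```python
from h import *
show(); c=cam('wrist');im=manip.get_image('wrist'); cv2.imwrite("pics/w4.png",im[:,:,::-1])
for f in (1.6,1.8,2.0): print(proj(c,b2w(.02-.062*np.cos(f),.14-.062*np.sin(f),.095)))
```

```text
t 8.1 world [0.5983 0.0426 0.0969] base [0.0431 0.0795 0.0969] ty ang base deg 168.68 tilt [-0.0003 -0.0006] j [ 6.900e-02  4.960e-01  1.804e+00 -1.000e-03  8.420e-01 -2.977e+00] F [-1.87 -1.17  1.38] gap 0.0323
[300.9597781  253.11704423]
[276.85490994 260.14999435]
[255.2290164  270.93500103]
```

View pics/w4.png

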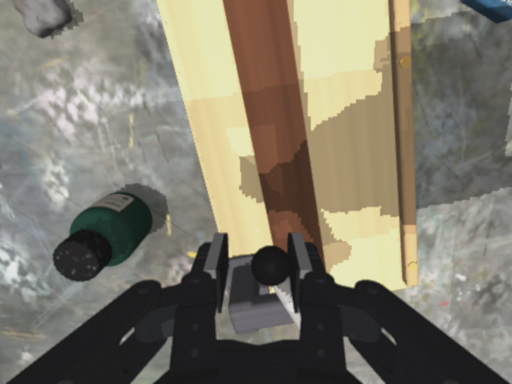

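The ball is at (269,265), which gives a lever angle of about 1.86 rad. I'll release it, rise, and go to B.

Run:
```python
from h import *
o,p,R=state(); a0=np.arctan2(R[1,1],R[0,1]); ty=R[:,1]
p1=p-.004*ty; p2=p1+[0,0,.06]; q=b2w(-.042,-.14,.15); a1=np.pi/2+PSI;N=13
path=[(p1,None),(p1+[0,0,.03],None),(p2,None)]+[(p2+(q-p2)*(i+1)/N,a0+(a1-a0)*(i+1)/N) for i in range(N)]
print(rows(path))
```

```text
[[-0.0, -0.004, 0.0, 0.0], [0.0, 0.0, -0.03, 0.0], [0.0, 0.0, -0.03, 0.0], [0.0178, 0.0034, 0.0005, 0.106], [0.0181, 0.0015, 0.0006, 0.105], [0.0182, -0.0005, 0.0005, 0.106], [0.018, -0.0023, 0.0005, 0.105], [0.0177, -0.0042, 0.0006, 0.106], [0.0171, -0.0061, 0.0005, 0.105], [0.0164, -0.0078, 0.0005, 0.106], [0.0154, -0.0095, 0.0006, 0.105], [0.0144, -0.0111, 0.0005, 0.106], [0.0131, -0.0126, 0.0005, 0.105], [0.0118, -0.0138, 0.0006, 0.106], [0.0102, -0.015, 0.0005, 0.106], [0.0086, -0.016, 0.0005, 0.105]]
```

Emit:
carry_out([
  [0, -0.004, 0, 0],
  [0, 0, -0.03, 0],
  [0, 0, -0.03, 0],
  [0.0178, 0.0034, 0.0005, 0.106],
  [0.0181, 0.0015, 0.0005, 0.105],
  [0.0182, -0.0005, 0.0005, 0.106],
  [0.018, -0.0023, 0.0005, 0.105],
  [0.0177, -0.0042, 0.0005, 0.106],
  [0.0171, -0.0061, 0.0005, 0.105],
  [0.0164, -0.0078, 0.0005, 0.106],
  [0.0154, -0.0095, 0.0005, 0.105],
  [0.0144, -0.0111, 0.0005, 0.106],
  [0.0131, -0.0126, 0.0005, 0.105],
  [0.0118, -0.0138, 0.0005, 0.106],
  [0.0102, -0.015, 0.0005, 0.106],
  [0.0086, -0.016, 0.0005, 0.105],
  [0, 0, 0, 0],
  [0, 0, 0, 0],
])

```text
clock: 9.95
ee_pos: [0.5366, -0.1842, 0.1507]
eef_rot: [-0.163, 3.137, 0.0]
ft_force: [-0.4, -1.1, -0.1]
finger_gap: 0.0321
```

Run:
```python
from h import *
show(); c=cam('wrist')
im=manip.get_image('wrist'); cv2.imwrite("pics/w5.png",im[:,:,::-1])
print(proj(c,b2w(-.042,-.14,.087)),proj(c,b2w(.02,-.14,.093)))
q=b2w(-.042,-.14,.15); q2=b2w(-.042,-.14,.09)
print(rows([(q,np.pi/2+PSI),(q2,None)]))
```

```text
t 9.95 world [ 0.5366 -0.1842  0.1507] base [-0.0413 -0.14    0.1507] ty ang base deg 90.1 tilt [0.0007 0.0001] j [-0.334  0.38   1.845  0.     0.916 -2.008] F [-0.43 -1.11 -0.09] gap 0.0321
[257.27958343 211.12243295] [257.09509886 291.23345805]
[[0.0008, -0.0004, 0.0007, 0.003], [-0.0, -0.0, 0.06, 0.0]]
```

View pics/w5.png

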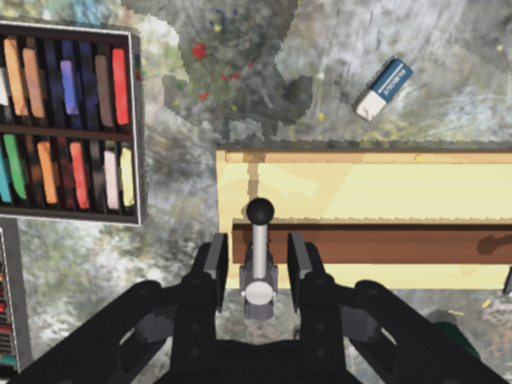

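Ball B is at (260,211) against a predicted (257,211). I'll descend and probe gently toward +y, the expected loosening direction.

Emit:
carry_out([
  [0.0007, 0, 0.02, 0],
  [0, 0, 0.024, 0],
  [0, 0, 0.016, 0],
  [0, 0.002, 0, 0],
  [0, 0.002, 0, 0],
  [0, 0.002, 0, 0],
  [0, 0, 0, 0],
])

```text
clock: 10.7
ee_pos: [0.5357, -0.1779, 0.0916]
eef_rot: [-0.163, 3.136, -0.001]
ft_force: [-0.6, -0.1, -0.3]
finger_gap: 0.0324
```

Emit:
carry_out([
  [0, 0.002, 0, 0],
  [0, 0.001, 0, 0],
  [0, 0, 0, 0],
])

```text
clock: 11.0
ee_pos: [0.535, -0.1754, 0.091]
eef_rot: [-0.162, 3.137, -0.001]
ft_force: [0.6, -1.8, -0.1]
finger_gap: 0.0321
```

Emit:
carry_out([
  [0, 0.002, 0, 0],
  [0, 0.001, 0, 0],
  [0, 0, 0, 0],
])

```text
clock: 11.3
ee_pos: [0.5344, -0.1722, 0.0906]
eef_rot: [-0.162, 3.137, -0.0]
ft_force: [0.7, -1.6, 1.6]
finger_gap: 0.0323
```

Emit:
carry_out([
  [0, 0.002, 0, 0],
  [0, 0.002, 0, 0],
  [0, 0, 0, 0],
])

```text
clock: 11.6
ee_pos: [0.5339, -0.168, 0.0905]
eef_rot: [0.162, -3.137, -0.0]
ft_force: [-0.6, -2.2, 2.0]
finger_gap: 0.0319
```

Emit:
carry_out([
  [0, 0.002, 0, 0],
  [0, 0.002, 0, 0],
  [0, 0, 0, 0],
])

```text
clock: 11.9
ee_pos: [0.5336, -0.164, 0.0906]
eef_rot: [-0.162, 3.137, 0.0]
ft_force: [0.0, -1.5, 0.9]
finger_gap: 0.0321
```

Run:
```python
from h import *
show(); o,p,R=state()
def sweep(ys,sgn,phis,ratio,off,z0,dz):
    path=[]
    for i,f in enumerate(phis):
        ball=b2w(.02-.062*np.cos(f),ys-sgn*.062*np.sin(f),z0+dz*i)
        a=np.pi/2+PSI+sgn*ratio*f
        ty=np.array([np.cos(a),np.sin(a),0])
        path.append((ball-sgn*off*ty,a))
    return path
f0=np.arcsin(np.clip((w2b(p)[1]-.006+.14)/.062,-1,1)); print('f0',f0)
r=rows(sweep(-.14,-1,np.linspace(f0+.03,1.85,36),.9,.006,.0905,.00018))
print(r[:18]);print(r[18:])
```

```text
t 11.9 world [ 0.5336 -0.164   0.0906] base [-0.0423 -0.1195  0.0906] ty ang base deg 90.07 tilt [0.     0.0001] j [-0.301  0.454  1.9    0.     0.788 -1.975] F [ 0.02 -1.51  0.89] gap 0.0321
f0 0.23606468142757922
[[-0.0039, 0.0016, 0.0001, 0.241], [-0.0004, 0.0028, -0.0002, 0.04], [-0.0004, 0.0028, -0.0002, 0.041], [-0.0004, 0.0028, -0.0001, 0.041], [-0.0004, 0.0028, -0.0002, 0.041], [-0.0005, 0.0028, -0.0002, 0.04], [-0.0004, 0.0028, -0.0002, 0.041], [-0.0005, 0.0028, -0.0002, 0.041], [-0.0004, 0.0028, -0.0001, 0.041], [-0.0005, 0.0028, -0.0002, 0.04], [-0.0005, 0.0028, -0.0002, 0.041], [-0.0005, 0.0028, -0.0002, 0.041], [-0.0006, 0.0028, -0.0002, 0.04], [-0.0005, 0.0027, -0.0001, 0.041], [-0.0005, 0.0028, -0.0002, 0.041], [-0.0006, 0.0028, -0.0002, 0.041], [-0.0006, 0.0028, -0.0002, 0.04], [-0.0006, 0.0028, -0.0002, 0.041]]
[[-0.0006, 0.0027, -0.0001, 0.041], [-0.0006, 0.0028, -0.0002, 0.041], [-0.0006, 0.0028, -0.0002, 0.04], [-0.0006, 0.0028, -0.0002, 0.041], [-0.0007, 0.0027, -0.0002, 0.041], [-0.0006, 0.0028, -0.0001, 0.04], [-0.0007, 0.0028, -0.0002, 0.041], [-0.0007, 0.0027, -0.0002, 0.041], [-0.0007, 0.0028, -0.0002, 0.041], [-0.0007, 0.0028, -0.0002, 0.04], [-0.0007, 0.0027, -0.0001, 0.041], [-0.0008, 0.0028, -0.0002, 0.041], [-0.0007, 0.0027, -0.0002, 0.041], [-0.0008, 0.0028, -0.0002, 0.04], [-0.0007, 0.0027, -0.0002, 0.041], [-0.0008, 0.0028, -0.0001, 0.041], [-0.0008, 0.0027, -0.0002, 0.041], [-0.0008, 0.0028, -0.0002, 0.04]]
```

The force holds steady at 1.5–2 N over about 13 mm, so clamp B loosens toward +y. Sweeping it now.

Emit:
carry_out([
  [-0.0019, 0.0008, 0, 0.12],
  [-0.002, 0.0009, 0, 0.12],
  [-0.0004, 0.0028, -0.0002, 0.041],
  [-0.0004, 0.0028, -0.0002, 0.041],
  [-0.0004, 0.0028, -0.0002, 0.041],
  [-0.0004, 0.0028, -0.0002, 0.041],
  [-0.0005, 0.0028, -0.0002, 0.041],
  [-0.0004, 0.0028, -0.0002, 0.041],
  [-0.0005, 0.0028, -0.0002, 0.041],
  [-0.0004, 0.0028, -0.0002, 0.041],
  [-0.0005, 0.0028, -0.0002, 0.041],
  [-0.0005, 0.0028, -0.0002, 0.04],
  [-0.0005, 0.0028, -0.0002, 0.04],
  [-0.0006, 0.0028, -0.0002, 0.04],
  [-0.0005, 0.0028, -0.0002, 0.041],
  [-0.0005, 0.0028, -0.0002, 0.041],
  [-0.0006, 0.0028, -0.0002, 0.041],
  [-0.0006, 0.0028, -0.0002, 0.04],
  [-0.0006, 0.0028, -0.0002, 0.041],
])

```text
clock: 13.8
ee_pos: [0.5645, -0.1241, 0.0936]
eef_rot: [-1.268, -2.872, 0.001]
ft_force: [-2.0, -0.8, 1.2]
finger_gap: 0.0321
```

Run:
```python
from h import *
show(); c=cam('wrist');im=manip.get_image('wrist'); cv2.imwrite("pics/w6.png",im[:,:,::-1])
```

```text
t 13.8 world [ 0.5645 -0.1241  0.0936] base [-0.0075 -0.083   0.0936] ty ang base deg 36.51 tilt [-0.0021  0.0006] j [-0.219  0.475  1.853  0.     0.816 -0.959] F [-2.04 -0.84  1.15] gap 0.0321
```

View pics/w6.png

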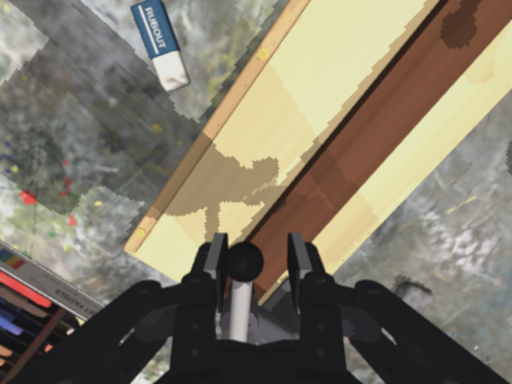

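The ball follows at (244,263). I'll continue.

Emit:
carry_out([
  [-0.0006, 0.0028, -0.0002, 0.041],
  [-0.0006, 0.0028, -0.0002, 0.041],
  [-0.0006, 0.0028, -0.0002, 0.04],
  [-0.0006, 0.0028, -0.0002, 0.041],
  [-0.0007, 0.0027, -0.0002, 0.041],
  [-0.0006, 0.0028, -0.0002, 0.04],
  [-0.0007, 0.0028, -0.0002, 0.041],
  [-0.0007, 0.0027, -0.0002, 0.041],
  [-0.0007, 0.0028, -0.0002, 0.041],
  [-0.0007, 0.0028, -0.0002, 0.04],
  [-0.0007, 0.0027, -0.0002, 0.041],
  [-0.0008, 0.0028, -0.0002, 0.041],
  [-0.0007, 0.0027, -0.0002, 0.041],
  [-0.0008, 0.0028, -0.0002, 0.04],
  [-0.0007, 0.0027, -0.0002, 0.041],
  [-0.0008, 0.0028, -0.0002, 0.041],
  [-0.0008, 0.0027, -0.0002, 0.041],
  [-0.0008, 0.0028, 0, 0.04],
  [0, 0, 0, 0],
])

```text
clock: 15.75
ee_pos: [0.6144, -0.1168, 0.097]
eef_rot: [-2.211, -2.229, 0.001]
ft_force: [-1.3, 1.1, 0.8]
finger_gap: 0.0319
```

Run:
```python
from h import *
show(); c=cam('wrist');im=manip.get_image('wrist'); cv2.imwrite("pics/w7.png",im[:,:,::-1])
for f in (1.6,1.8,2.0): print(proj(c,b2w(.02-.062*np.cos(f),-.14+.062*np.sin(f),.095)))
```

```text
t 15.75 world [ 0.6144 -0.1168  0.097 ] base [ 0.0429 -0.0808  0.097 ] ty ang base deg -5.39 tilt [-0.0013  0.0007] j [-1.910e-01  5.280e-01  1.745e+00  1.000e-03  8.700e-01 -1.990e-01] F [-1.26  1.15  0.76] gap 0.0319
[212.99548914 262.03020002]
[237.95012626 262.8029889 ]
[262.16019549 267.81572619]
```

View pics/w7.png

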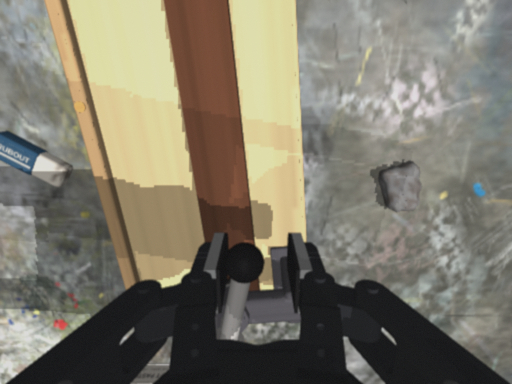

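B's ball is at (243,263), a lever angle of about 1.85 rad. Next I'll release, rise, and line up behind the rail's middle.

Run:
```python
from h import *
try: print('overhang',manip.finger_overhang)
except Exception as e: print(e)
o,p,R=state(); a0=np.arctan2(R[1,1],R[0,1]); ty=R[:,1]
p1=p+.004*ty; p2=p1+[0,0,.06]; q=b2w(.061,0,.15); a1=-np.pi/2+PSI;N=12
path=[(p1,None),(p1+[0,0,.03],None),(p2,None)]+[(p2+(q-p2)*(i+1)/N,a0+(a1-a0)*(i+1)/N) for i in range(N)]
print(rows(path))
```

```text
overhang 0.019
[[0.0, 0.004, 0.0, 0.0], [0.0, -0.0, -0.03, 0.0], [0.0, -0.0, -0.03, 0.0], [0.0068, 0.0006, 0.0006, 0.123], [0.0069, -0.0003, 0.0006, 0.123], [0.0068, -0.0012, 0.0005, 0.124], [0.0066, -0.0019, 0.0006, 0.123], [0.0063, -0.0028, 0.0006, 0.123], [0.0059, -0.0035, 0.0006, 0.123], [0.0054, -0.0042, 0.0006, 0.123], [0.0049, -0.0048, 0.0006, 0.123], [0.0042, -0.0054, 0.0005, 0.124], [0.0036, -0.0059, 0.0006, 0.123], [0.0028, -0.0063, 0.0006, 0.123], [0.002, -0.0066, 0.0006, 0.123]]
```

Emit:
carry_out([
  [0, 0.004, 0, 0],
  [0, 0, -0.03, 0],
  [0, 0, -0.03, 0],
  [0.0068, 0.0006, 0.0006, 0.123],
  [0.0069, -0.0003, 0.0006, 0.123],
  [0.0068, -0.0012, 0.0006, 0.123],
  [0.0066, -0.0019, 0.0006, 0.123],
  [0.0063, -0.0028, 0.0006, 0.123],
  [0.0059, -0.0035, 0.0006, 0.123],
  [0.0054, -0.0042, 0.0006, 0.123],
  [0.0049, -0.0048, 0.0006, 0.123],
  [0.0042, -0.0054, 0.0006, 0.123],
  [0.0036, -0.0059, 0.0006, 0.123],
  [0.0028, -0.0063, 0.0006, 0.123],
  [0.002, -0.0066, 0.0006, 0.123],
  [0, 0, 0, 0],
  [0, 0, 0, 0],
])

```text
clock: 17.5
ee_pos: [0.6251, -0.035, 0.1503]
eef_rot: [3.137, 0.169, 0.001]
ft_force: [-0.1, -0.2, 0.1]
finger_gap: 0.0324
```

Emit:
carry_out([
  [0, 0, 0, 0],
  [0, 0, 0, 0],
], fingers=0.3)

```text
clock: 17.7
ee_pos: [0.6248, -0.0353, 0.1502]
eef_rot: [3.137, 0.164, 0.0]
ft_force: [0.6, -0.1, -0.4]
finger_gap: 0.0555
```

Run:
```python
from h import *
show(); c=cam('wrist');im=manip.get_image('wrist'); cv2.imwrite("pics/w8.png",im[:,:,::-1])
im=manip.get_image('scene'); cv2.imwrite("pics/s8.png",cv2.resize(im[120:270,180:400,::-1],None,fx=3.6,fy=3.6))
q=b2w(.061,0,.15);q2=b2w(.061,0,.04)
print(rows([(q,-np.pi/2+PSI),(q2,None)]))
```

```text
t 17.7 world [ 0.6248 -0.0353  0.1502] base [ 0.0616 -0.0007  0.1502] ty ang base deg -89.87 tilt [ 0.0002 -0.0001] j [-0.059  0.46   1.715 -0.     0.966  1.408] F [ 0.59 -0.1  -0.35] gap 0.0555
[[-0.0005, -0.0006, 0.0002, 0.001], [-0.0, -0.0, 0.11, 0.0]]
```

View pics/w8.png

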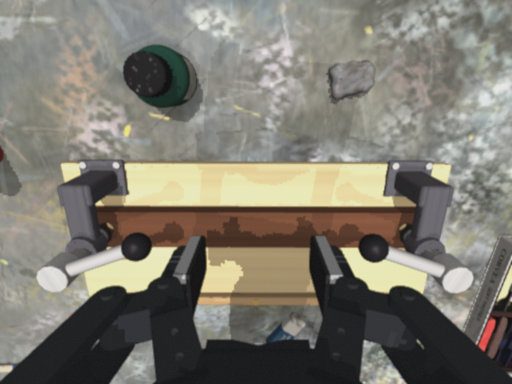

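View pics/s8.png

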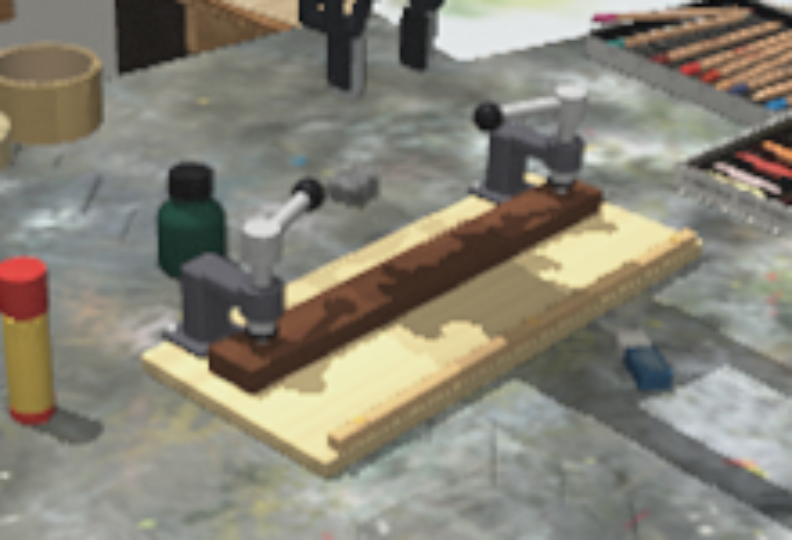

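Both levers are loosened and all the pads are lifted. Before descending I'll check the camera's clearance to the ink bottle.

Run:
```python
from h import *
c=cam('wrist'); print('cam in base',w2b(-c[1].T@c[2]))
```

```text
cam in base [ 0.1442461  -0.00035135  0.27446811]
```

Emit:
carry_out([
  [-0.0005, -0.0006, 0.03, 0],
  [0, 0, 0.03, 0],
  [0, 0, 0.03, 0],
  [0, 0, 0.015, 0],
  [0, 0, 0.005, 0],
  [0, 0, 0, 0],
])

```text
clock: 18.4
ee_pos: [0.6243, -0.0344, 0.0401]
eef_rot: [-3.137, -0.162, 0.001]
ft_force: [0.7, -0.3, 0.0]
finger_gap: 0.0557
```

Run:
```python
from h import *
show(); im=manip.get_image('scene'); cv2.imwrite("pics/s9.png",cv2.resize(im[120:270,180:400,::-1],None,fx=3.6,fy=3.6))
```

```text
t 18.4 world [ 0.6243 -0.0344  0.0401] base [0.0611 0.0002 0.0401] ty ang base deg -89.95 tilt [-0.0005 -0.    ] j [-0.057  0.608  1.767 -0.     0.767  1.41 ] F [ 0.7  -0.28  0.03] gap 0.0557
```

View pics/s9.png

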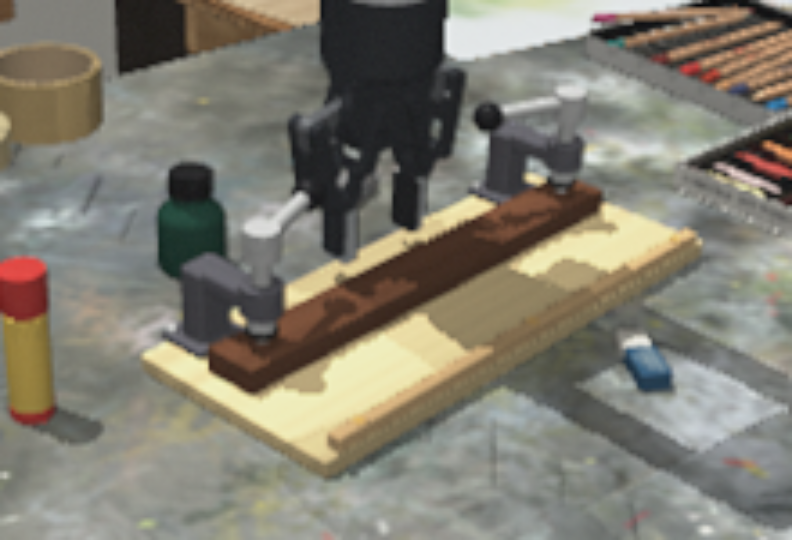

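The tips are behind the rail and still above the board. I'll descend with force guarding.

Emit:
carry_out([
  [0, 0, 0.003, 0],
  [0, 0, 0.003, 0],
  [0, 0, 0, 0],
])

```text
clock: 18.75
ee_pos: [0.6243, -0.0343, 0.0345]
eef_rot: [3.137, 0.161, 0.001]
ft_force: [-0.4, 0.2, 0.3]
finger_gap: 0.0555
```

Emit:
carry_out([
  [0, 0, 0.002, 0],
  [0, 0, 0, 0],
])

```text
clock: 18.95
ee_pos: [0.6242, -0.0343, 0.0321]
eef_rot: [3.137, 0.162, -0.0]
ft_force: [0.8, -0.9, 0.1]
finger_gap: 0.0556
```

Emit:
carry_out([
  [0, 0, 0.002, 0],
  [0, 0, 0, 0],
])

```text
clock: 19.15
ee_pos: [0.6241, -0.0343, 0.03]
eef_rot: [-3.137, -0.161, 0.0]
ft_force: [-0.7, -0.2, 0.9]
finger_gap: 0.0556
```

Emit:
carry_out([
  [0, 0, 0.002, 0],
  [0, 0, 0, 0],
])

```text
clock: 19.35
ee_pos: [0.6241, -0.0343, 0.0279]
eef_rot: [-3.137, -0.161, 0.001]
ft_force: [-0.0, -0.7, 0.5]
finger_gap: 0.0551
```

Emit:
carry_out([
  [0, 0, 0.002, 0],
  [0, 0, 0, 0],
])

```text
clock: 19.55
ee_pos: [0.6243, -0.0344, 0.027]
eef_rot: [3.137, 0.161, 0.0]
ft_force: [-3.0, 0.0, 9.1]
finger_gap: 0.0558
```

The tips touch the board at TCP height 0.027 m. I'll raise 3 mm and start pushing forward.

Emit:
carry_out([
  [0, 0, -0.004, 0],
  [-0.003, 0, 0, 0],
  [-0.003, 0, 0, 0],
  [-0.003, 0, 0, 0],
  [-0.003, 0, 0, 0],
  [-0.003, 0, 0, 0],
  [-0.003, 0, 0, 0],
  [-0.003, 0, 0, 0],
  [0, 0, 0, 0],
])

```text
clock: 20.45
ee_pos: [0.6029, -0.0365, 0.0302]
eef_rot: [-3.137, -0.161, 0.001]
ft_force: [0.5, -0.0, 1.0]
finger_gap: 0.0555
```

Run:
```python
from h import *
show(); im=manip.get_image('scene'); cv2.imwrite("pics/s10.png",cv2.resize(im[120:270,180:400,::-1],None,fx=3.6,fy=3.6))
```

```text
t 20.45 world [ 0.6029 -0.0365  0.0302] base [0.0396 0.0002 0.0302] ty ang base deg -89.96 tilt [-0.0004 -0.    ] j [-0.063  0.6    1.818 -0.     0.724  1.405] F [ 0.47 -0.05  1.04] gap 0.0555
```

View pics/s10.png

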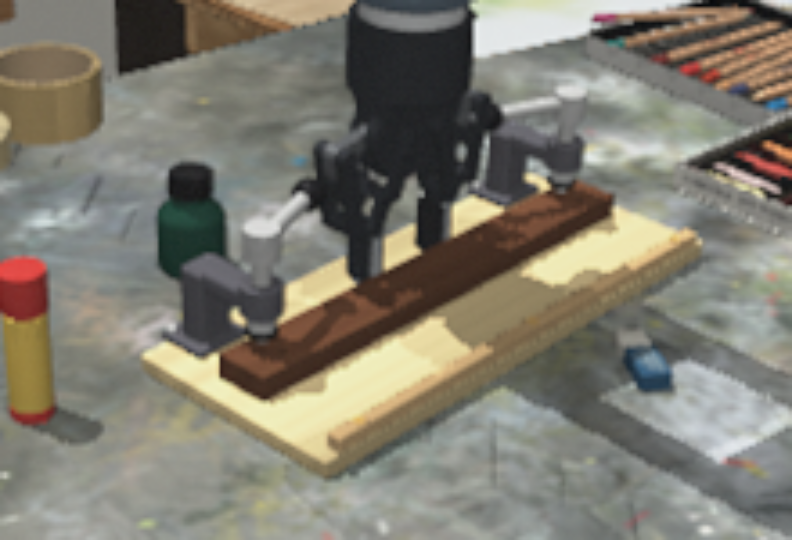

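The rail slides freely with both levers clear. I'll continue.

Emit:
carry_out([
  [-0.003, 0, 0, 0],
  [-0.004, 0, 0, 0],
  [-0.004, 0, 0, 0],
  [-0.004, 0, 0, 0],
  [-0.004, 0, 0, 0],
  [-0.004, 0, 0, 0],
  [-0.004, 0, 0, 0],
  [-0.004, 0, 0, 0],
  [-0.004, 0, 0, 0],
  [-0.004, 0, 0, 0],
  [-0.003, 0, 0, 0],
  [-0.002, 0, 0, 0],
  [0, 0, 0, 0],
])

```text
clock: 21.8
ee_pos: [0.5589, -0.041, 0.03]
eef_rot: [-3.137, -0.161, 0.002]
ft_force: [0.0, 0.5, 0.3]
finger_gap: 0.0556
```

Run:
```python
from h import *
show(); im=manip.get_image('scene'); cv2.imwrite("pics/s11.png",cv2.resize(im[120:270,180:400,::-1],None,fx=3.6,fy=3.6))
im=manip.get_image('top'); cv2.imwrite("pics/t11.png",cv2.resize(im[130:260,220:440,::-1],None,fx=3.6,fy=3.6))
```

```text
t 21.8 world [ 0.5589 -0.041   0.03  ] base [-0.0046  0.0003  0.03  ] ty ang base deg -89.96 tilt [-0.0011  0.0001] j [-0.076  0.554  1.916 -0.     0.673  1.392] F [0.01 0.48 0.28] gap 0.0556
```

View pics/s11.png

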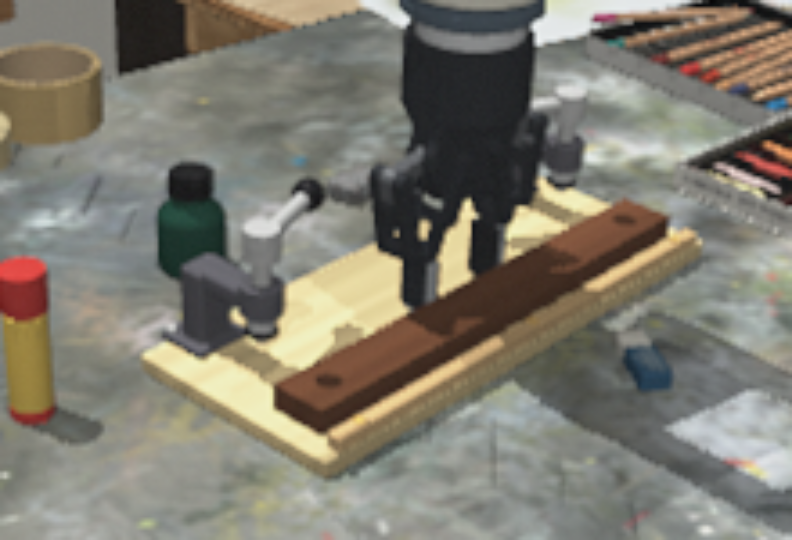

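Only a few mm remain to the ledge. I'll do guarded small pushes to seat the rail.

Emit:
carry_out([
  [-0.002, 0, 0, 0],
  [-0.002, 0, 0, 0],
  [-0.002, 0, 0, 0],
  [0, 0, 0, 0],
])

```text
clock: 22.3
ee_pos: [0.5531, -0.0416, 0.0301]
eef_rot: [-3.137, -0.161, 0.001]
ft_force: [0.5, -0.2, -0.2]
finger_gap: 0.0555
```

Emit:
carry_out([
  [-0.001, 0, 0, 0],
  [-0.001, 0, 0, 0],
  [0, 0, 0, 0],
])

```text
clock: 22.6
ee_pos: [0.5515, -0.0418, 0.0302]
eef_rot: [3.137, 0.162, -0.0]
ft_force: [0.2, -0.3, -0.3]
finger_gap: 0.0555
```

Emit:
carry_out([
  [-0.001, 0, 0, 0],
  [-0.001, 0, 0, 0],
  [0, 0, 0, 0],
])

```text
clock: 22.9
ee_pos: [0.5495, -0.0421, 0.0302]
eef_rot: [3.137, 0.161, 0.0]
ft_force: [1.0, 0.3, -0.3]
finger_gap: 0.0552
```

Emit:
carry_out([
  [-0.001, 0, 0, 0],
  [-0.001, 0, 0, 0],
  [0, 0, 0, 0],
])

```text
clock: 23.2
ee_pos: [0.5494, -0.0422, 0.0307]
eef_rot: [3.137, 0.161, 0.006]
ft_force: [5.1, 0.9, -1.2]
finger_gap: 0.0554
```

Emit:
carry_out([
  [-0.001, 0, 0, 0],
  [0, 0, 0, 0],
])

```text
clock: 23.4
ee_pos: [0.5493, -0.0422, 0.031]
eef_rot: [3.137, 0.161, 0.009]
ft_force: [7.9, 3.5, -0.4]
finger_gap: 0.0556
```

Emit:
carry_out([
  [-0.001, 0, 0, 0],
  [0, 0, 0, 0],
])

```text
clock: 23.6
ee_pos: [0.5493, -0.0422, 0.0313]
eef_rot: [3.137, 0.16, 0.012]
ft_force: [10.6, 3.3, -0.8]
finger_gap: 0.0555
```

The rail is firmly against the ledge at 10.6 N with no more motion. I'll back off straight, rise, and move clear to look.

Emit:
carry_out([
  [0.004, 0, 0, 0],
  [0.006, 0, 0, 0],
  [0.004, 0, 0, 0],
  [0, 0, 0, 0],
  [0, 0, -0.02, 0],
  [0, 0, -0.03, 0],
  [0, 0, -0.03, 0],
  [0, 0, -0.03, 0],
  [0, 0, -0.03, 0],
  [0, 0, -0.03, 0],
  [0, 0, -0.03, 0],
  [-0.02, 0, -0.02, 0],
  [-0.03, 0, 0, 0],
  [-0.03, 0, 0, 0],
  [-0.03, 0, 0, 0],
  [-0.03, 0, 0, 0],
  [-0.03, 0, 0, 0],
  [0, 0, 0, 0],
  [0, 0, 0, 0],
])

```text
clock: 25.5
ee_pos: [0.3903, -0.0586, 0.2504]
eef_rot: [3.137, 0.161, 0.001]
ft_force: [0.1, -0.0, -0.5]
finger_gap: 0.055
```

Run:
```python
from h import *
show()
for n in ('scene','top','wrist'):
    im=manip.get_image(n)[:,:,::-1]; cv2.imwrite(f"pics/{n}12.png",im)
    if n=='scene': cv2.imwrite("pics/s12.png",cv2.resize(im[120:270,180:400],None,fx=3.6,fy=3.6,interpolation=cv2.INTER_CUBIC))
    if n=='top': cv2.imwrite("pics/t12.png",cv2.resize(im[130:260,220:440],None,fx=3.6,fy=3.6,interpolation=cv2.INTER_CUBIC))
```

```text
t 25.5 world [ 0.3903 -0.0586  0.2504] base [-0.1742 -0.      0.2504] ty ang base deg -89.99 tilt [ 0.0007 -0.0001] j [-0.153 -0.021  2.09  -0.     1.071  1.316] F [ 0.07 -0.01 -0.45] gap 0.055
```

View pics/s12.png

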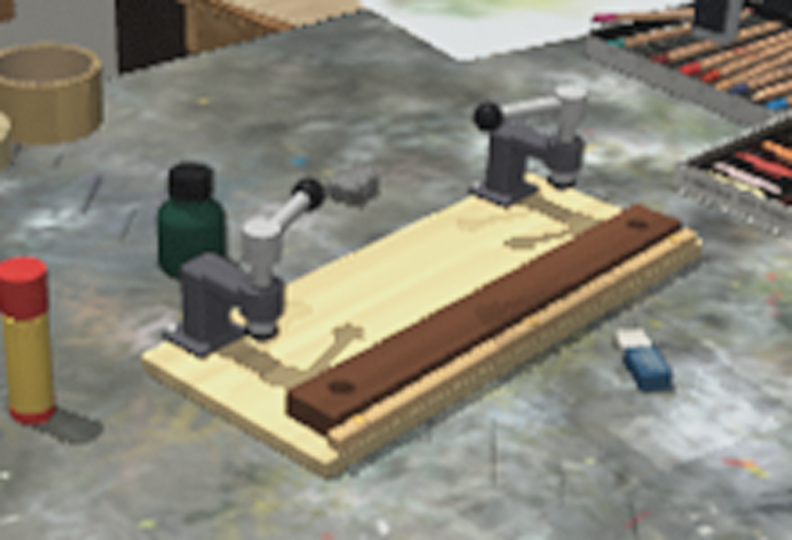

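View pics/t12.png

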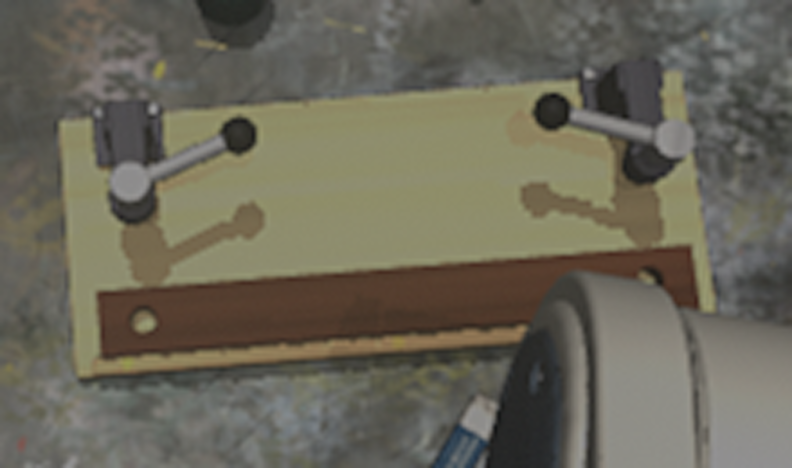

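View pics/wrist12.png

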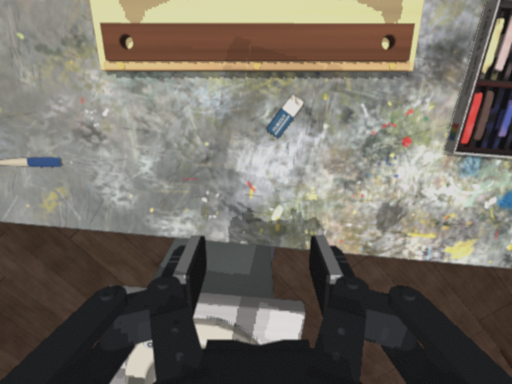

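The rail lies along the ledge, with its holes at (127,42) and (388,43) in the wrist view and no gap visible. I'll check this numerically.

Run:
```python
from h import *
c=cam('wrist'); T=cam('top'); S=cam('scene')
im=cv2.imread('pics/wrist12.png').astype(int)
t=lambda u,v:(u/3.6+220-.36,v/3.6+130-.36); s=lambda u,v:(u/3.6+180-.36,v/3.6+120-.36)
print('holes',w2b(plane(c,(127,42),.028)),w2b(plane(c,(388,43),.028)))
for u in (115,180,300,400):
    col=im[15:80,u]; print(u,[tuple(x) for x in col[::4]][-9:] if u==115 else '', 'dark->ledge row',15+np.where((col[:,2]<130)&(col[:,2]-col[:,0]>30))[0].max())
for n,h,b,hs,bs in (('A',(130,182),(239,135),(262,232),(306,193)),('B',(672,139),(552,111),(571,93),(488,116))):
    H,e=tri(T,t(*h),S,s(*hs));B,e2=tri(T,t(*b),S,s(*bs)); d=w2b(B)-w2b(H)
    print(n,'hub',w2b(H).round(4),'ball',w2b(B).round(4),'angle from -x',np.arctan2(abs(d[1]),-d[0]).round(3),e,e2)
# before/after diff of objects in top & scene
a=cv2.imread('pics/scene0.png');b=cv2.imread('pics/scene12.png')
for nm,(x0,y0,x1,y1) in dict(ink=(220,160,243,195),knead=(270,165,286,178),eraser=(350,208,370,230),glue=(176,188,198,240)).items():
    print(nm,np.abs(a[y0:y1,x0:x1].astype(int)-b[y0:y1,x0:x1]).mean().round(2))
```

```text
holes [-0.04256256  0.13921244  0.028     ] [-0.04313971 -0.13960558  0.028     ]
115 [(np.int64(54), np.int64(73), np.int64(111)), (np.int64(52), np.int64(72), np.int64(108)), (np.int64(55), np.int64(74), np.int64(113)), (np.int64(53), np.int64(71), np.int64(109)), (np.int64(119), np.int64(163), np.int64(190)), (np.int64(139), np.int64(192), np.int64(219)), (np.int64(76), np.int64(93), np.int64(97)), (np.int64(146), np.int64(163), np.int64(158)), (np.int64(158), np.int64(168), np.int64(162))] dark->ledge row 70
180  dark->ledge row 61
300  dark->ledge row 70
400  dark->ledge row 71
A hub [0.0195 0.1402 0.0993] ball [0.0414 0.0824 0.0954] angle from -x 1.932 0.0009277334209512764 0.000742476147513549
B hub [ 0.0185 -0.1386  0.1013] ball [ 0.04   -0.081   0.0955] angle from -x 1.929 0.0018651738571882589 0.0011022499404600007
ink 1.76
knead 2.22
eraser 15.62
glue 1.32
```

The rail is at x ≈ -42.6 / -43.1 mm at its two holes (target -42 mm), so it is parallel within 0.6 mm. The levers stand at about 1.9 rad and the objects are unmoved; the eraser patch differs in brightness, but its pixel position is the same. Handing in.

```bash
python3 -c "
from rig import manip
print(manip.sign_off())"
```

```text
the job is handed in; nothing more can be done
None
```

Both clamps are unscrewed and the rail lies flush against the front ledge. I handed in at about 25.6 s, inside the 64 s limit.

- **Clamps:** On clamp A, the one at +y, the first gentle try toward +y stiffened at 7.6 N, so I backed off. It loosened the other way, anticlockwise from above. Clamp B loosened clockwise. Each lever took only about 2 N and now stands roughly 1.9 rad from its start: the wrist view gave 1.85 and the triangulation 1.93. The balls stand about 8 mm higher than at the start, so the noses should be well clear of the holes.
- **Rail:** I hooked it from behind with the spread fingers and slid it flat on the base. It stopped dead at the ledge under 10.6 N. The two holes measure x = -42.6 and -43.1 mm against the -42 mm target, so it is parallel within 0.6 mm, and no gap is visible.
- **Surroundings:** The ink bottle, kneaded eraser and glue stick look unchanged in before and after pictures. The eraser patch differed in brightness, most likely from the arm's shadow, and its pixel position was the same. The gripper ended well clear of everything.
- **Failed check:** An automatic search for the rail's front edge in the wrist image gave inconsistent rows (61 to 71) because it confused the rail with the ledge's edge. I judged flushness from the hole positions, the contact stop and the pictures instead.

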